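# Clamp a stepped shaft in the cam vise and hold the lever at full lift

## Task

Clamp the stepped shaft for filing its top end: take the one with three diameters out of the parts tray and set it down, without dropping it, upright with its thick end on the bed of the cam vise, between the V jaw and the open sliding jaw. Let go of it, then swing the cam lever round from its rest position to the cam's highest lift, where the lever points straight back in line with the vise, away from the jaws, and the shaft is clamped upright in the V. The lever springs open if released, so finish while still holding it at that point; leave the other parts and the wrench where they lie.

Things in the scene. Friction and masses are not known exactly. Their poses are not given: they have to be found in the camera images.
- stepped_shaft: The workpiece: bare turned steel, upright, 75 mm tall, about 0.45 kg, three diameters from the bottom: 40 mm (25 mm tall), 30 mm (20 mm tall), 22 mm (30 mm tall). Origin at the centre of its underside, z up its axis. The tallest part in the tray and the only one with three diameters. Easily gripped from above by the 22 mm top.
- two_step: Bystander in the tray: turned steel part 55 mm tall with two diameters, 40 mm (20 mm tall) and 22 mm above. Origin at the centre of its underside, z up.
- plain_slug: Bystander in the tray: plain steel cylinder, 40 mm diameter, 34 mm tall. Origin at the centre of its underside, z up.
- tray: Grey plastic tray, fixed to the bench, 250 mm (its x) by 92 mm (its y), 40 mm high, walls and floor 4 mm; two dividers as high as the walls make a row of three compartments along its x axis, centres 82 mm apart. One part stands in each, up to 12 mm off its centre; which one is where varies. Origin at the centre of its underside.
- vise: Blue cast-iron cam-action vise bolted to the bench, 285 mm long (its y), 108 mm wide (its x), 164 over its bolting ears. Origin on the bench under its middle, z up. Its y axis points along the clamping direction, from the cam and sliding jaw to the fixed V jaw. The flat ground bed is 28 mm above the bench; both jaws rise 24 mm above the bed.
- vise_seat (a point): Point on the bed (28 mm above the bench) where the axis of the 40 mm diameter stands when home in the 90 degree V; axes as the vise's. The V jaw is on its +y side. The open sliding jaw's flat face is 29 mm from it on the -y side: 9 mm of play. Closing, the jaw pushes the shaft along the oiled bed and centres it in the V. 4 to 5 mm towards -y is the middle of the opening.
- vise_jaw: Steel jaw plate on the front of the sliding jaw, 66 mm wide, facing +y of the vise, backed by disc springs: it yields up to 5.5 mm, from 16 N, adding 4 N per mm. The cam drives the sliding jaw 12 mm forward at highest lift: it meets the shaft after about 9 mm or less, then presses with 25 to 32 N. Its origin coincides with the vise's when open.
- cam_lever (a joint): Cam lever's angle about its upright pivot, clockwise from above, rad. 0: rest, jaw open, lever along the vise's +x. 1.571 (quarter turn): highest lift, lever along the vise's -y. Stop at 2.1. Jaw advance is 12 mm x sine of the angle, so it backs off past the highest point. A return spring pulls it to 0: 0.15 N m at rest, 0.39 N m at highest lift (3.4 N at the knob).
- cam_pivot (a point): Top of the lever's pivot, on the vise's centre line, 58 mm behind the vise's origin (-y), 83 mm above the bench.
- cam_knob (a point): Middle of the upright black knob at the lever's free end, 81 mm above the bench, 115 mm from the pivot axis. The knob is 25 mm in diameter (tapering to 20 at its foot) and reaches from 56 to 102 mm above the bench; the steel lever bar under it is 20 mm wide, 8 mm thick, its top at 56 mm. The x axis points from the pivot to the knob.
- flange: Bystander: steel flange ring lying on the bench beyond the vise, 90 mm outside, 42 mm inside, 12 mm thick. Origin at the centre of its underside.
- wrench: Bystander: steel wrench, 160 mm long, lying on the bench beyond the cam end of the vise. Origin under its middle.
Things that resemble listed ones, but are neither listed nor needed, are in the scene too. What is shaped like the stepped_shaft but brown or yellow is not meant.

How it is judged:
On the way:
1. the stepped shaft stands upright on the vise bed between the open jaws, let go, before the lever is swung (x of stepped_shaft in the frame of vise_seat between -0.012 and 0.012 m and y of stepped_shaft in the frame of vise_seat between -0.013 and 0.005 m and z of stepped_shaft in the frame of vise_seat between -0.004 and 0.004 m and angle between stepped_shaft's own z axis and vertical below 0.08 rad and contact force between the fingers and stepped_shaft below 0.1 N and value of joint cam_lever below 0.25 rad), for 0.2 s.
At the end, for the whole second after the job is handed in: The fingers still hold or push the lever (more than 0.5 N) within 0.15 rad of highest lift (1.571 rad); the jaw plate presses the shaft with more than 10 N; the shaft stands on the bed (within 4 mm), within 5 mm of home in the V, tilted less than 0.08 rad, at rest, and not touched by the robot (value of joint cam_lever between 1.421 and 1.721 rad and contact force between the fingers and cam_lever above 0.5 N and contact force between vise_jaw and stepped_shaft above 10 N and contact force between each of the arm, the fingers and stepped_shaft below 0.1 N and x of stepped_shaft in the frame of vise_seat between -0.004 and 0.004 m and y of stepped_shaft in the frame of vise_seat between -0.004 and 0.005 m and z of stepped_shaft in the frame of vise_seat below 0.004 m and angle between stepped_shaft's own z axis and vertical below 0.08 rad and linear speed of stepped_shaft below 0.02 m/s); the arm keeps its last pose, push and grip.
It fails at once if the shaft is dropped (over 0.5 m/s with no finger on it) (contact force between the fingers and stepped_shaft below 0.05 N and linear speed of stepped_shaft above 0.5 m/s).
It fails at once if another part, the flange or the wrench is moved by more than 20 mm or a part in the tray is tipped over (distance of any of two_step, plain_slug, flange, wrench from where it was at the start of the episode above 0.02 m or angle between any of two_step, plain_slug's own z axis and vertical above 0.4 rad).
It also fails if it takes over 51 s, if anything falls off the work surface, if the arm or the gripper's body presses on something with over 40 N, if the wrist force passes 120 N, or if a joint passes its speed limit or range.

## Robot

A 6-joint arm with a two-finger parallel gripper is mounted at the origin on the work surface. World frame = base frame: x ahead of the robot, y to its left, z up, the work surface at z = 0. Lengths are in m, angles in rad, forces in N, time in s.
With the tool pointing down it reaches from about 0.375 to 0.9 m from the base axis. Payload 3.1 kg.
Tool frame: the origin (TCP) lies between the finger pads; the fingertips stand 8 mm ahead of it and the grasp point (between the pads) lies 11 mm behind it; z points along the fingers, y is the line along which they close (so a half turn about z gives the same grasp; the last joint's range is limited). The gripper opens to 85 mm and grips with 20 to 120 N. Pads are 22 mm wide; open, the fingers measure 114 mm over their backs; the gripper's body (76 mm by 85 mm) begins 54 mm behind the grasp point. The pads swing forward as they close: fully open they stand 13 mm farther back than shut.
Start: joints at [-1.403, 0.527, 1.433, -0, 1.181, -0.178], TCP at [0.212, -0.588, 0.239] pointing down, gripper open.
Joint ranges: [-3.08, 3.08], [-0.75, 2.2], [0.22, 2.44], [-1.43, 4.57], [0, 2.65], [-2.85, 2.85]. Speed limits (rad/s): [2.79, 2.79, 3.14, 3.14, 3.14, 3.14].

## Interface

Orientations are given as a unit quaternion [x, y, z, w].
In Python, from station import readout, cams, sign_off gives the robot as it stands.
- The arm moves only by the tool send_rows, never from a script. Its argument "commands" is text: rows parted by semicolons, each of 5 numbers parted by spaces: the finger opening in mm, from 0 to 85.4, then the shift along the tool's x, y, z each as a share of 0.02 m, from -1 to 1, then the turn about the tool's z as a share of 4 degrees, from -1 to 1. In form: grip dx dy dz spin; .... A call has 1 to 20 rows; each row shifts and turns the commanded pose from where the row before left it, along the tool's axes as they then stand; what a row does not reach is not made up. A row lasts 1/12 s, in which the tool goes at most 41.7 mm and 7.16 degrees, less where a joint would pass 70% of its speed; a pose out of reach is approached as far as the arm can. A call with a number of a shift or a turn outside -1 to 1 is refused whole. A call with a gripper value outside its range is refused whole. The fingers move at their own pace and stop on an object; "grip_force" is the grip in N (left out, the last holds). Time passes only in rows, so rows that do not move let the fingers close. It gives the time, the measured TCP pose, the force, the opening and the grip force at its end, in the units of the state.
- readout.sense(): the state, without advancing time (a new reading comes with each control period).
- cams.snapshot(name): name is "side" or "top" or "wrist"; returns a dict with "pixels" (384x512x3 uint8, red, green, blue), "intrinsics" (3x3 intrinsics, pixels), "eye" and "rotation" of the camera in the world. Camera axes: x right, y down, z forward; pixel columns grow to the right and rows downward; lengths in m; the calibration is good to about 2 mm. A picture is of the moment at which its call begins. There is no depth.
- sign_off(): hands the job in; it is judged then, once.
The state is a dict: "t": time; "q": joint angles; "qd": joint speeds; "tau": joint torques, N m; "tcp_pos": TCP position; "tool_rot": TCP orientation; "force": force on the tool from outside, world axes, zero at the start; "ft_torque": the same for the moment, N m; "finger_gap": opening from 0.0 (shut) to 1.0 (fully open); "gripper_force": force on a finger pad.
Only numpy, scipy, OpenCV 4.12 (cv2) and the standard library are available. Lean on these libraries where they do the work, as an engineer would, in place of code of your own. Each camera call takes 0.05 s, during which the arm holds its last target. There are 200 camera calls.

## Working session

There is one attempt and no reset: what is moved stays moved. The work goes in short steps, Python scripts to look and compute and a tool call to move; the robot and the scene stay as the last step left them, time stands still between calls to the robot, and variables do not carry over. Pictures are saved under pics/ and viewed, at most 10 in all, crops included, and the job is handed in when it is done.

Besides the shell and the picture viewer there is one more tool, called after "Call:" as name(argument=value, ...) on one line, values as JSON. send_rows: Moves the arm, as the interface text tells. Its arguments: {"type":"object","properties":{"commands":{"type":"string"},"grip_force":{"type":"number"}},"required":["commands"]}

```bash
ls; mkdir -p pics; cat > h.py <<'E'
import numpy as np, cv2
from station import readout, cams, sign_off
def snap(n,f=None):
    s=cams.snapshot(n)
    if f: cv2.imwrite('pics/'+f,s['pixels'][:,:,::-1])
    return s
def ray(s,u,v,z):
    d=np.array(s['rotation'])@np.linalg.inv(np.array(s['intrinsics']))@np.array([u,v,1.])
    e=np.array(s['eye']); return e+d*(z-e[2])/d[2]
def proj(s,p):
    c=np.array(s['intrinsics'])@(np.array(s['rotation']).T@(np.array(p)-np.array(s['eye']))); return c[:2]/c[2]
E
python3 - <<'E'
from h import *
for n in ['top','side']:
    s=snap(n,n+'1.png'); print(n,s['eye'],np.round(s['rotation'],3).tolist(),np.array(s['intrinsics']).tolist())
    np.savez(n+'.npz',**s)
print(readout.sense())
E
```

```text
pics
top [0.39379868 0.0410368  0.96291476] [-0.655, 0.749, -0.078, 0.067] [[389.2714969925652, 0.0, 256.6831866517526], [0.0, 389.2714969925652, 191.15404011269726], [0.0, 0.0, 1.0]]
side [0.44991833 0.67038311 0.74178006] [-0.093, 0.92, -0.38, 0.033] [[375.0231999762792, 0.0, 254.87923809201862], [0.0, 375.0231999762792, 193.1398225264694], [0.0, 0.0, 1.0]]
{'t': 0.1, 'q': array([-1.40244308e+00,  5.28376465e-01,  1.43376464e+00, -2.79141753e-05,
        1.18141323e+00, -1.78481544e-01]), 'qd': array([-1.39359026e-04, -3.27087042e-03, -1.69185924e-03,  1.42328479e-04,
       -1.04280220e-03,  3.76233131e-05]), 'tau': array([-7.16442573e-04, -4.43303776e+01, -1.78586841e+01, -2.44229150e-04,
        3.88427390e-03, -4.29304208e-06]), 'tcp_pos': array([ 0.21237636, -0.58714354,  0.23843249]), 'tool_rot': array([ 9.84999459e-01,  1.72554637e-01, -7.93984869e-06, -9.80891417e-04]), 'force': array([-0.26148157,  0.11168477,  0.3718567 ]), 'ft_torque': array([-0.03184431,  0.01751978, -0.02982036]), 'gripper_force': 0.0, 'finger_gap': 0.9987767734346409}
```

View pics/top1.png

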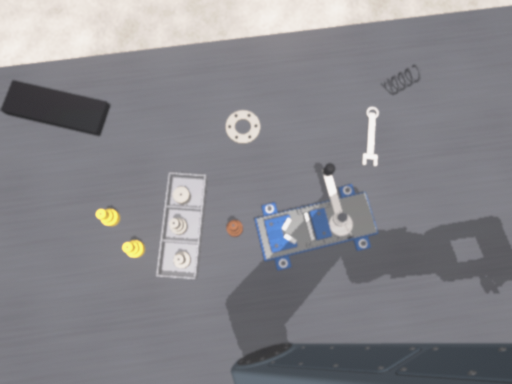

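View pics/side1.png

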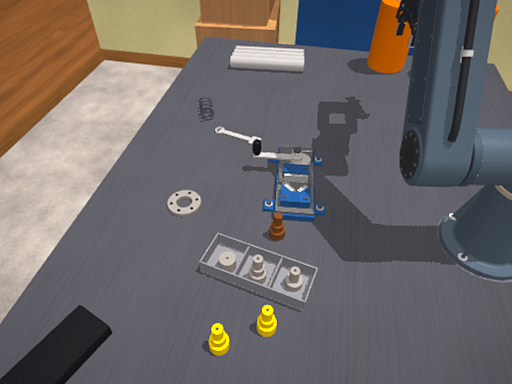

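The top view has the tray at (182,226) with the slug in the top compartment, and two stepped parts at (178,226) and (182,259). The V jaw is near (278,235), the pivot is near (340,222) and the knob is at (330,169). In the side view the brown decoy is at (277,228). Next I'll zoom in to tell the two stepped parts apart and measure them.

```bash
sed -i 's/^import numpy.*/&\nfrom scipy.spatial.transform import Rotation as R/; s/^    return s$/    s["rotation"]=R.from_quat(s["rotation"]).as_matrix(); return s/' h.py
python3 - <<'E'
from h import *
def L(n):
    d=dict(np.load(n+'.npz')); d['rotation']=R.from_quat(d['rotation']).as_matrix(); return d
t=L('top');s=L('side')
a=cv2.resize(t['pixels'][160:290,150:390,::-1],None,fx=3.3,fy=3.3,interpolation=cv2.INTER_CUBIC)[:,:792]
b=cv2.resize(s['pixels'][225:310,190:330,::-1],None,fx=2,fy=2,interpolation=cv2.INTER_CUBIC)
c=cv2.resize(s['pixels'][130:225,240:340,::-1],None,fx=1.8,fy=1.8,interpolation=cv2.INTER_CUBIC)
im=np.zeros((600,792,3),np.uint8);im[:a.shape[0],:a.shape[1]]=a
h=600-a.shape[0]
im[a.shape[0]:,:280]=b[:h];im[a.shape[0]:a.shape[0]+min(h,c.shape[0]),300:480]=c[:h]
cv2.imwrite('pics/crop.png',im)
for nm,d,u,v,z in [('knob',t,330,169,.102),('pivot',t,341,222,.083),('mid',t,178,225,.07),('low',t,182,259,.07),('slug',t,181,195,.034),('Sknob',s,257,147,.081),('Smid',s,258,258,.07),('Slow',s,294,268,.07)]+[('ear',t,u,v,.015) for u,v in [(269.5,209.5),(347.5,190),(363,243.5),(283,263.5)]]+[('tray',t,u,v,.04) for u,v in [(168,174),(206,174),(197,278),(158,276)]]:
    print(nm,ray(d,u,v,z).round(4))
E
```

```text
Traceback (most recent call last):
ValueError: could not broadcast input array from shape (170,280,3) into shape (171,280,3)
```

```bash
cat >> h.py <<'E'
def L(n):
    d=dict(np.load(n+'.npz')); d['rotation']=R.from_quat(d['rotation']).as_matrix(); return d
E
python3 - <<'E'
from h import *
t=L('top');s=L('side')
a=cv2.resize(t['pixels'][160:290,150:390,::-1],(792,429),interpolation=cv2.INTER_CUBIC)
b=cv2.resize(s['pixels'][225:310,190:330,::-1],(280,170),interpolation=cv2.INTER_CUBIC)
c=cv2.resize(s['pixels'][130:225,240:340,::-1],(180,170),interpolation=cv2.INTER_CUBIC)
im=np.zeros((600,792,3),np.uint8);im[:429]=a
im[430:,:280]=b;im[430:,300:480]=c
cv2.imwrite('pics/crop.png',im)
for nm,d,u,v,z in [('knob',t,330,169,.102),('pivot',t,341,222,.083),('mid',t,178,225,.07),('low',t,182,259,.07),('slug',t,181,195,.034),('Sknob',s,257,147,.081),('Smid',s,258,258,.07),('Slow',s,294,268,.07)]+[('ear',t,u,v,.015) for u,v in [(269.5,209.5),(347.5,190),(363,243.5),(283,263.5)]]+[('tray',t,u,v,.04) for u,v in [(168,174),(206,174),(197,278),(158,276)]]:
    print(nm,ray(d,u,v,z).round(4))
E
```

```text
knob [ 0.6008 -0.1582  0.102 ]
pivot [ 0.4792 -0.166   0.083 ]
mid [0.5236 0.204  0.07  ]
low [0.4456 0.2022 0.07  ]
slug [0.6009 0.1966 0.034 ]
Sknob [ 0.6024 -0.1586  0.081 ]
Smid [0.5289 0.2051 0.07  ]
Slow [0.4496 0.2147 0.07  ]
ear [ 0.5398 -0.0128  0.015 ]
ear [ 0.5626 -0.2122  0.015 ]
ear [ 0.4272 -0.2255  0.015 ]
ear [ 0.406  -0.0265  0.015 ]
tray [0.6559 0.2221 0.04  ]
tray [0.6435 0.1301 0.04  ]
tray [0.3996 0.1774 0.04  ]
tray [0.4161 0.2663 0.04  ]
```

View pics/crop.png

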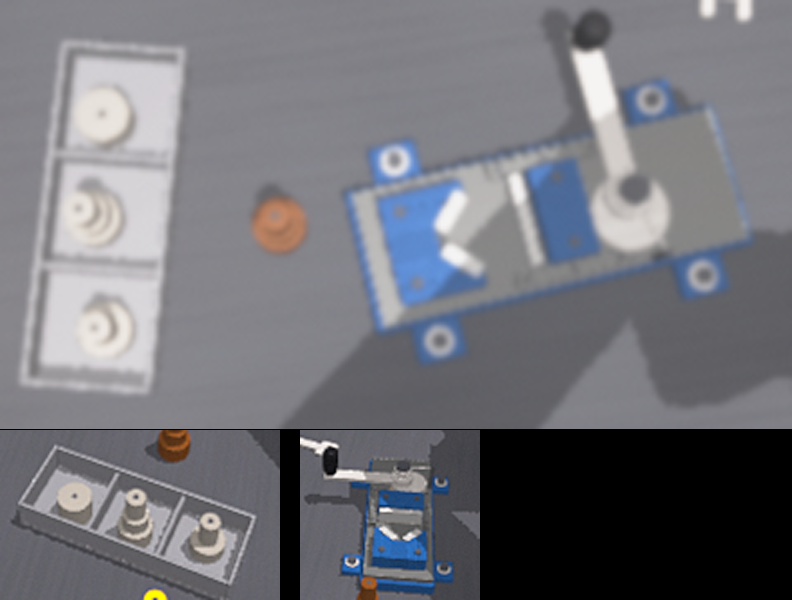

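The crop shows the three-diameter shaft in the middle compartment, with its top at crop (83,210), i.e. px (175.2,223.6). The two-step part is in the lower one. The V and the sliding-jaw plate are both visible.

```bash
python3 - <<'E'
from h import *
t=L('top');s=L('side')
C=lambda x,y:(150+x/3.3-.35,160+y/3.3-.35)
for nm,u,v,z in [('shaft',83,210,.079),('knob',592,28,.102),('pivot',634,188,.083),('jawA',508,177,.052),('jawB',531,266,.052),('V1',462,190,.052),('Vap1',436,228,.052),('Vap2',441,245,.052),('V2',484,274,.052),('c1',348,190,.028),('c2',706,108,.028),('c3',748,240,.028),('c4',380,330,.028),('e',394,160,.012),('e',651,100,.012),('e',703,276,.012),('e',439,341,.012)]:
    print(nm,ray(t,*C(u,v),z).round(4))
print('sideshaft',ray(s,257.8,256.8,.079).round(4), proj(s,[.5236,.2115,.079]))
w=snap('wrist','w0.png');print(w['eye'],w['rotation'].round(3).tolist())
E
```

```text
shaft [0.5272 0.2092 0.079 ]
knob [ 0.6031 -0.1563  0.102 ]
pivot [ 0.4911 -0.1699  0.083 ]
jawA [ 0.5144 -0.0893  0.052 ]
jawB [ 0.4496 -0.0953  0.052 ]
V1 [ 0.5095 -0.0552  0.052 ]
Vap1 [ 0.4851 -0.0328  0.052 ]
Vap2 [ 0.4727 -0.0345  0.052 ]
V2 [ 0.4485 -0.0616  0.052 ]
c1 [0.5237 0.0251 0.028 ]
c2 [ 0.5491 -0.2468  0.028 ]
c3 [ 0.4486 -0.2586  0.028 ]
c4 [0.4204 0.0158 0.028 ]
e [ 0.5438 -0.0123  0.012 ]
e [ 0.5634 -0.2116  0.012 ]
e [ 0.4279 -0.2257  0.012 ]
e [ 0.4073 -0.0261  0.012 ]
sideshaft [0.5288 0.2084 0.079 ] [259.94850933 258.38215753]
[ 0.28481087 -0.5618705   0.37231138] [[0.34, -0.896, -0.287], [-0.94, -0.324, -0.102], [-0.002, 0.305, -0.952]]
```

Vise yaw is about 0.10 rad, the seat is about (0.480,-0.063), the pivot about (0.491,-0.173), and the shaft about (0.528,0.209). I'm moving toward the tray.

Call:
send_rows(commands="85 1 -.5 0 .9;85 1 -.5 0 .9;85 1 -.5 0 .9;85 1 -.8 0 .85;85 1 -1 0 0;85 1 -1 0 0;85 1 -1 0 0;85 1 -1 0 0;85 1 -1 0 0;85 1 -1 0 0;85 1 -1 0 0;85 1 -1 0 0;85 1 -1 0 0;85 1 -1 0 0;85 1 -1 0 0;85 0.5 -1 0 0;85 .5 -1 0 0;85 .5 -1 0 0;85 0 -1 0 0;85 0 -1 0 0")

```text
t: 1.82
tcp_pos: [0.4962, -0.1789, 0.239]
tool_rot: [0.999, 0.05, -0.0, -0.0]
force: [-0.5, -0.5, -1.0]
finger_gap: 0.993
gripper_force: 0.0
```

```bash
cat >> h.py <<'E'
def st():
    r=readout.sense(); M=R.from_quat(r['tool_rot']).as_matrix()
    print('t',round(r['t'],2),'tcp',r['tcp_pos'].round(4),'yaw',round(np.arctan2(M[1,0],M[0,0]),4),'z',M[:,2].round(3),'F',np.round(r['force'],1),'gap',round(r['finger_gap']*85.4,1),'gf',round(float(r['gripper_force']),1),'q',r['q'].round(2))
    return r['tcp_pos'],M
def go(x,y,z):
    p,M=st(); print('tool shares',(M.T@(np.array([x,y,z])-p)/.02).round(2))
E
python3 -c "
from h import *
go(.51,.195,.239)"
```

```text
t 1.82 tcp [ 0.4962 -0.1789  0.239 ] yaw 0.0997 z [-0.  0. -1.] F [-0.5 -0.5 -1. ] gap 84.8 gf 0.0 q [-0.56  0.4   1.68  0.    1.07  0.91]
tool shares [  2.55 -18.53   0.  ]
```

```bash
python3 - <<'E'
from h import *
s=snap('wrist');np.savez('wv.npz',**{k:(v if k!='rotation' else R.from_matrix(v).as_quat()) for k,v in s.items()})
E
```

Call:
send_rows(commands="85 0 -1 0 0;85 0 -1 0 0;85 0 -1 0 0;85 0 -.5 0 0;85 0 0 0 0;85 0 0 0 0")

```text
t: 2.37
tcp_pos: [0.4893, -0.1107, 0.2394]
tool_rot: [0.999, 0.05, 0.0, 0.0]
force: [0.2, -0.4, -0.2]
finger_gap: 0.996
gripper_force: 0.0
```

```bash
python3 - <<'E'
from h import *
st()
s=snap('wrist');np.savez('wv2.npz',**{k:(v if k!='rotation' else R.from_matrix(v).as_quat()) for k,v in s.items()})
a=L('wv')['pixels'][:,:,::-1];b=s['pixels'][:,:,::-1]
cv2.imwrite('pics/wv2.png',cv2.resize(b,(800,600),interpolation=cv2.INTER_CUBIC))
E
```

```text
t 2.37 tcp [ 0.4893 -0.1107  0.2394] yaw 0.1001 z [ 0.    -0.001 -1.   ] F [ 0.2 -0.4 -0.2] gap 85.1 gf 0.0 q [-0.45  0.36  1.74 -0.    1.04  1.03]
```

View pics/wv2.png

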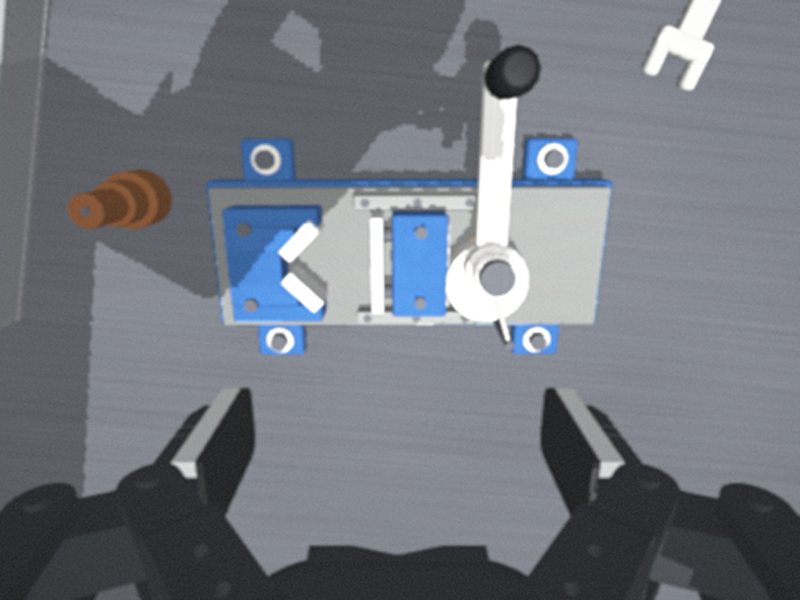

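The wrist view is clear: jaw-plate face from (371,218) to (371,314), V strips meeting around (285,270), pivot top at (497,278), knob top at (520,70), and the ears at (265,160), (553,158), (537,340) and (280,341).

```bash
python3 - <<'E'
from h import *
w=L('wv2')
C=lambda x,y:(x/1.5625-.2,y/1.5625-.2)
for nm,u,v,z in [('knob',520,70,.102),('pivot',497,278,.083),('jA',370,218,.052),('jB',370.5,314,.052),('Vu',320,236,.052),('Vu2',290,263,.052),('Vl2',292,280,.052),('Vl',323,305,.052),('c1',208,186,.028),('c2',612,186,.028),('c3',596,323,.028),('c4',224,324,.028),('e',265,160,.014),('e',553,158,.014),('e',537,340,.014),('e',280,341,.014)]:
    print(nm,ray(w,*C(u,v),z).round(4))
E
```

```text
knob [ 0.6034 -0.1617  0.102 ]
pivot [ 0.491 -0.172  0.083]
jA [ 0.5145 -0.0915  0.052 ]
jB [ 0.4491 -0.0973  0.052 ]
Vu [ 0.4995 -0.0601  0.052 ]
Vu2 [ 0.4795 -0.0413  0.052 ]
Vl2 [ 0.4679 -0.043   0.052 ]
Vl [ 0.4523 -0.0646  0.052 ]
c1 [0.5213 0.0206 0.028 ]
c2 [ 0.5486 -0.2522  0.028 ]
c3 [ 0.4499 -0.2633  0.028 ]
c4 [0.4217 0.0103 0.028 ]
e [ 0.5413 -0.0141  0.014 ]
e [ 0.5626 -0.213   0.014 ]
e [ 0.4267 -0.2272  0.014 ]
e [ 0.406  -0.0283  0.014 ]
```

Call:
send_rows(commands="85 1 -1 0 0;85 1 -1 0 0;85 1 -1 0 0;85 0 -1 0 0;85 0 -1 0 0;85 0 -1 0 0;85 0 -1 0 0;85 0 -1 0 0;85 0 -1 0 0;85 0 -1 0 0;85 0 -1 0 0;85 0 -1 0 0;85 0 -1 0 0;85 0 -1 0 0;85 0 -1 0 0;85 0 0 0 0;85 0 0 0 0")

```text
t: 3.83
tcp_pos: [0.5199, 0.1937, 0.2392]
tool_rot: [0.999, 0.05, 0.0, 0.0]
force: [-1.4, -0.3, 0.2]
finger_gap: 0.993
gripper_force: 0.0
```

```bash
python3 - <<'E'
from h import *
go(.528,.209,.239)
s=snap('wrist','w3.png');print(proj(s,[.528,.209,.079]))
np.savez('w3.npz',**{k:(v if k!='rotation' else R.from_matrix(v).as_quat()) for k,v in s.items()})
E
```

```text
t 3.83 tcp [0.5199 0.1937 0.2392] yaw 0.0999 z [ 0.001 -0.001 -1.   ] F [-1.4 -0.3  0.2] gap 84.8 gf 0.0 q [ 0.16  0.43  1.61 -0.    1.1   1.63]
tool shares [ 0.48 -0.72  0.01]
[237.79268179 162.26818244]
```

View pics/w3.png

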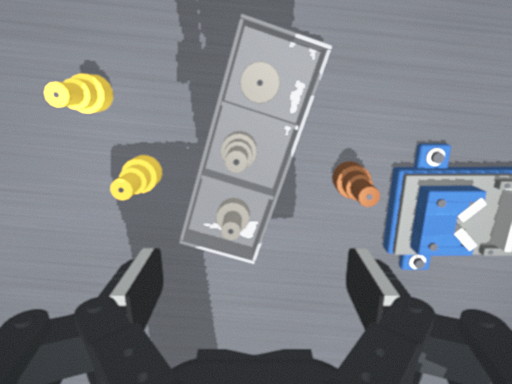

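The shaft's top hole is at (236.5,161), within about 1 mm of the prediction. I'm descending to grasp it.

Call:
send_rows(commands="85 .54 -.78 0 0;85 0 0 1 0;85 0 0 1 0;85 0 0 1 0;85 0 0 1 0;85 0 0 1 0;85 0 0 .8 0;85 0 0 .7 0;85 0 0 .6 0;85 0 0 .6 0;85 0 0 .6 0;85 0 0 .6 0;85 0 0 0 0;85 0 0 0 0;85 0 0 0 0")

```text
t: 5.13
tcp_pos: [0.5288, 0.2104, 0.0616]
tool_rot: [0.999, 0.049, 0.0, -0.0]
force: [0.3, -0.3, 0.4]
finger_gap: 0.994
gripper_force: 0.0
```

```bash
python3 - <<'E'
from h import *
go(.529,.210,.060)
E
```

```text
t 5.13 tcp [0.5288 0.2104 0.0616] yaw 0.0987 z [ 0.001  0.    -1.   ] F [ 0.3 -0.3  0.4] gap 84.9 gf 0.0 q [ 0.18  0.71  1.71 -0.    0.72  1.65]
tool shares [0.01 0.02 0.08]
```

Call:
send_rows(commands="60 0 0 0 0;45 0 0 0 0;35 0 0 0 0;30 0 0 0 0;27 0 0 0 0;24 0 0 0 0;15 0 0 0 0;10 0 0 0 0;10 0 0 0 0;10 0 0 0 0;10 0 0 0 0;10 0 0 0 0", grip_force=50)

```text
t: 6.13
tcp_pos: [0.5285, 0.211, 0.0616]
tool_rot: [0.999, 0.049, 0.0, -0.0]
force: [-0.8, 4.8, 5.5]
finger_gap: 0.241
gripper_force: 49.2
```

```bash
python3 - <<'E'
from h import *
st()
E
```

```text
t 6.13 tcp [0.5285 0.211  0.0616] yaw 0.0988 z [ 0.001  0.001 -1.   ] F [-0.8  4.8  5.5] gap 20.6 gf 49.2 q [0.18 0.71 1.71 0.   0.72 1.65]
```

Call:
send_rows(commands="10 0 0 .0 0;10 0 0 -.3 0;10 0 0 -.6 0;10 0 0 -1 0;10 0 0 -1 0;10 0 0 -1 0;10 0 0 -1 0;10 0 0 -.6 0;10 0 0 0 0")

```text
t: 6.88
tcp_pos: [0.5298, 0.2103, 0.1742]
tool_rot: [0.999, 0.049, 0.003, 0.0]
force: [0.1, 0.3, -4.2]
finger_gap: 0.235
gripper_force: 49.2
```

```bash
python3 - <<'E'
from h import *
go(.480,-.069,.172)
E
```

```text
t 6.88 tcp [0.5298 0.2103 0.1742] yaw 0.099 z [ 0.005  0.    -1.   ] F [ 0.1  0.3 -4.2] gap 20.0 gf 49.2 q [ 0.18  0.54  1.64 -0.    0.96  1.65]
tool shares [-3.86 13.65  0.1 ]
```

Call:
send_rows(commands="10 -.1 .3 0 0;10 -.2 .6 0 0;10 -.3 .9 0 0;10 -.3 1 0 0;10 -.3 1 0 0;10 -.3 1 0 0;10 -.3 1 0 0;10 -.3 1 0 0;10 -.3 1 0 0;10 -.3 1 0 0;10 -.3 1 0 0;10 -.3 1 0 0;10 -.2 1 0 0;10 -.2 .9 0 0;10 -.1 .6 0 0;10 -.06 .35 0 0;10 0 0 0 0;10 0 0 0 0;10 0 0 0 0")

```text
t: 8.47
tcp_pos: [0.478, -0.068, 0.171]
tool_rot: [0.999, 0.05, -0.0, -0.0]
force: [-0.3, 0.2, -4.4]
finger_gap: 0.237
gripper_force: 49.3
```

```bash
python3 - <<'E'
from h import *
go(.480,-.069,.172)
snap('side','s4.png')
w=snap('wrist','w4.png'); print(proj(w,[.4795,-.0645,.028]))
a=cv2.imread('pics/w4.png');b=cv2.imread('pics/s4.png')
cv2.imwrite('pics/m4.png',np.vstack([cv2.resize(a[80:300,130:420],(791,600))[:400], cv2.resize(b[100:260,200:516],(791,400))[:200]]))
cv2.imwrite('pics/m4.png',np.hstack([cv2.resize(a[60:360,120:390],(540,600)),cv2.resize(b[90:240,235:300],(260,600))]))
E
```

```text
t 8.47 tcp [ 0.478 -0.068  0.171] yaw 0.0994 z [-0.001  0.001 -1.   ] F [-0.3  0.2 -4.4] gap 20.2 gf 49.3 q [-0.37  0.44  1.85  0.    0.85  1.1 ]
tool shares [ 0.09  0.06 -0.05]
[249.78119829 174.99037972]
```

View pics/m4.png

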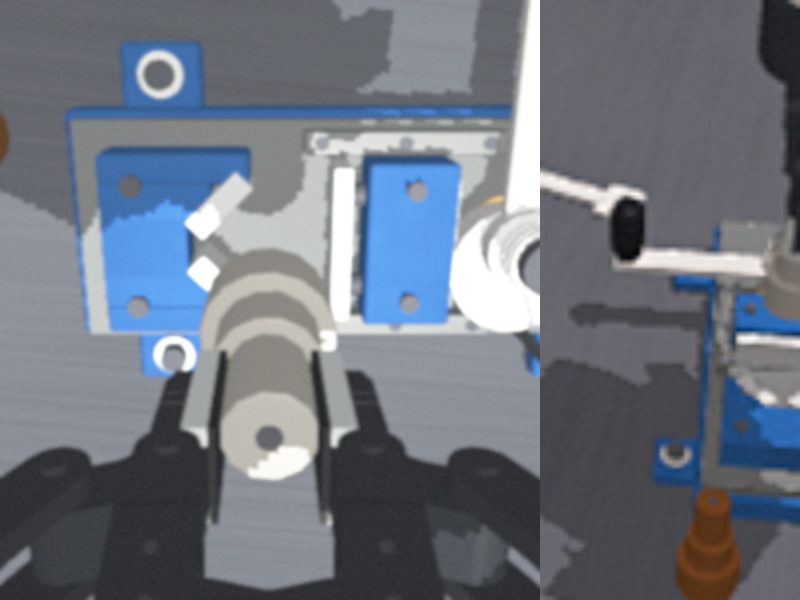

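The shaft hangs upright between the fingers, with its top hole at crop (269,437). The jaw face runs from (330,168) to (332,318), and the V strips sit to its left.

```bash
python3 - <<'E'
from h import *
w=snap('wrist');C=lambda x,y:(120+x/2-.25,60+y/2-.25)
for nm,u,v,z in [('top',269,437,.1884),('jA',331,168,.052),('jB',331,320,.052),('Vu',250,187,.052),('Vu2',218,226,.052),('Vl2',218,275,.052)]: print(nm,ray(w,*C(u,v),z).round(4))
E
```

```text
top [ 0.4787 -0.0687  0.1884]
jA [ 0.5146 -0.0898  0.052 ]
jB [ 0.4496 -0.0983  0.052 ]
Vu [ 0.5037 -0.0584  0.052 ]
Vu2 [ 0.4863 -0.0469  0.052 ]
Vl2 [ 0.4652 -0.0485  0.052 ]
```

Call:
send_rows(commands="10 .05 .06 .3 0;10 0 0 .7 0;10 0 0 1 0;10 0 0 1 0;10 0 0 .6 0;10 0 0 .3 0;10 0 0 .15 0;10 0 0 0 0;10 0 0 0 0")

```text
t: 9.37
tcp_pos: [0.4802, -0.0699, 0.0907]
tool_rot: [0.999, 0.05, 0.001, 0.0]
force: [1.7, -0.9, -4.1]
finger_gap: 0.241
gripper_force: 49.3
```

```bash
python3 - <<'E'
from h import *
go(.4796,-.0695,.0856)
E
```

```text
t 9.37 tcp [ 0.4802 -0.0699  0.0907] yaw 0.0993 z [ 0.001 -0.    -1.   ] F [ 1.7 -0.9 -4.1] gap 20.6 gf 49.3 q [-0.38  0.59  1.91  0.    0.64  1.1 ]
tool shares [-0.03 -0.02  0.25]
```

Call:
send_rows(commands="10 0 0 .08 0;10 0 0 .08 0;10 0 0 .05 0;10 0 0 0 0;10 0 0 0 0")

```text
t: 9.78
tcp_pos: [0.4796, -0.0698, 0.0863]
tool_rot: [0.999, 0.049, 0.0, 0.0]
force: [0.2, 0.4, -4.4]
finger_gap: 0.234
gripper_force: 49.3
```

Call:
send_rows(commands="10 0 0 .04 0;10 0 0 0 0;10 0 0 0 0")

```text
t: 10.03
tcp_pos: [0.4798, -0.0698, 0.0856]
tool_rot: [0.999, 0.049, 0.0, 0.0]
force: [-0.2, -0.1, 0.1]
finger_gap: 0.24
gripper_force: 49.9
```

The weight has come off at z=0.0856, so the shaft is on the bed. I'm releasing it.

Call:
send_rows(commands="20 0 0 .02 0;22 0 0 0 0;24 0 0 0 0;28 0 0 0 0;35 0 0 0 0;45 0 0 0 0;60 0 0 0 0;70 0 0 0 0;70 0 0 0 0;70 0 0 0 0;70 0 0 0 0;70 0 0 -.5 0;70 0 0 -1 0;70 0 0 -1 0;70 0 0 -1 0;70 0 0 -1 0;70 0 0 0 0")

```text
t: 11.45
tcp_pos: [0.4819, -0.0706, 0.1789]
tool_rot: [0.999, 0.05, 0.004, 0.002]
force: [0.9, -1.3, 0.1]
finger_gap: 0.823
gripper_force: 0.0
```

```bash
python3 - <<'E'
from h import *
go(.6035,-.159,.17)
w=snap('wrist','w5.png'); print(proj(w,[.4796,-.0695,.103]),proj(w,[.603,-.159,.102]))
cv2.imwrite('pics/m5.png',cv2.resize(cv2.imread('pics/w5.png'),(800,600)))
E
```

```text
t 11.45 tcp [ 0.4819 -0.0706  0.1789] yaw 0.0992 z [ 0.008 -0.003 -1.   ] F [ 0.9 -1.3  0.1] gap 70.3 gf 0.0 q [-0.38  0.43  1.84  0.    0.86  1.1 ]
tool shares [5.61 5.   0.5 ]
[250.6798952  206.26193354] [419.11981903  26.94135847]
```

View pics/m5.png

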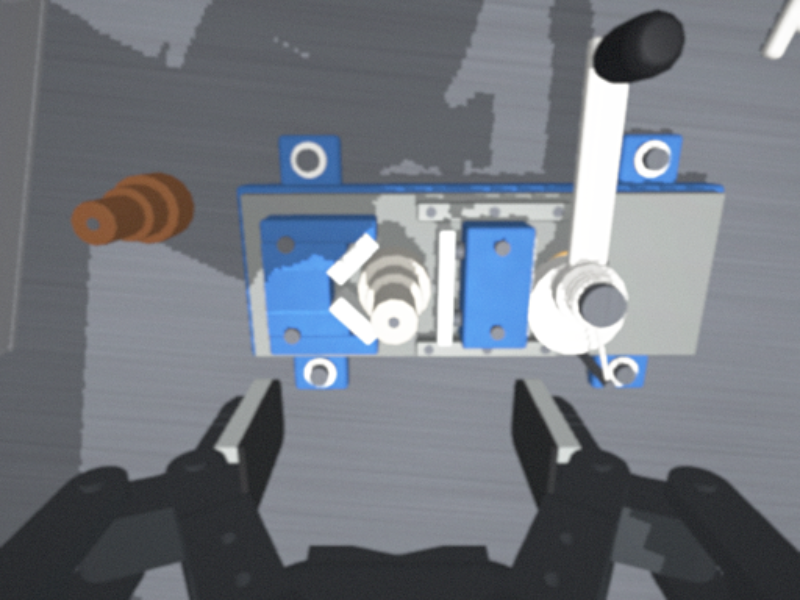

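The shaft stands upright, clear of the V and the jaw plate, with its top at (393,322). The knob's top is at (660,40), about 2 mm from the prediction, at ≈(0.603,-0.161). I'm moving to the knob.

Call:
send_rows(commands="70 .5 .4 0 0;70 .9 .8 0 0;70 1 .9 0 0;70 1 .9 0 0;70 1 .9 0 0;70 .7 .7 0 0;70 .47 .45 0 0;70 0 0 .5 0;70 0 0 1 0;70 0 0 1 0;70 0 0 1 0;70 0 0 .9 0;70 0 0 .5 0;70 0 0 .3 0;70 0 0 0 0;70 0 0 0 0;70 0 0 0 0")

```text
t: 12.92
tcp_pos: [0.601, -0.1595, 0.0718]
tool_rot: [0.999, 0.05, 0.001, 0.0]
force: [-0.4, -0.7, -0.4]
finger_gap: 0.821
gripper_force: 0.0
```

```bash
python3 - <<'E'
from h import *
go(.603,-.161,.074)
E
```

```text
t 12.92 tcp [ 0.601  -0.1595  0.0718] yaw 0.0991 z [ 0.002 -0.001 -1.   ] F [-0.4 -0.7 -0.4] gap 70.1 gf 0.0 q [-0.44  0.74  1.56  0.    0.83  1.03]
tool shares [ 0.09  0.09 -0.11]
```

Call:
send_rows(commands="60 .09 .09 -.1 0;45 0 0 0 0;35 0 0 0 0;30 0 0 0 0;26 0 0 0 0;20 0 0 0 0;15 0 0 0 0;12 0 0 0 0;12 0 0 0 0;12 0 0 0 0;12 0 0 0 0", grip_force=30)

```text
t: 13.83
tcp_pos: [0.6025, -0.1608, 0.0733]
tool_rot: [0.999, 0.049, 0.0, -0.0]
force: [-0.4, 1.5, 4.9]
finger_gap: 0.284
gripper_force: 29.6
```

```bash
python3 - <<'E'
from h import *
st()
E
```

```text
t 13.83 tcp [ 0.6025 -0.1608  0.0733] yaw 0.0989 z [ 0.  0. -1.] F [-0.4  1.5  4.9] gap 24.2 gf 29.6 q [-0.44  0.74  1.56  0.    0.84  1.03]
```

Call:
send_rows(commands="12 -.003 .2 0 .5;12 -.003 .2 0 .5;12 -.003 .2 0 .5;12 -.003 .2 0 .5;12 -.004 .2 0 .5;12 -.004 .2 0 .5;12 -.004 .2 0 .5;12 -.004 .2 0 .5;12 -.004 .2 0 .5;12 -.004 .2 0 .5;12 0 0 0 0;12 0 0 0 0")

```text
t: 14.83
tcp_pos: [0.5995, -0.2003, 0.0733]
tool_rot: [0.992, -0.125, 0.0, -0.001]
force: [-0.0, 3.1, 5.2]
finger_gap: 0.286
gripper_force: 29.6
```

```bash
cat >> h.py <<'E'
def lev(P=(.490,-.172)):
    p,M=st(); d=p[:2]-np.array(P); r=readout.sense()
    print('r',np.hypot(*d).round(4),'lever',round(.1-np.arctan2(d[1],d[0]),3),'tool',round(.1-np.arctan2(M[1,0],M[0,0]),3),'Ftool',(M.T@r['force']).round(1))
E
python3 -c "
from h import *
lev()"
```

```text
t 14.83 tcp [ 0.5995 -0.2003  0.0733] yaw -0.2514 z [ 0.     0.001 -1.   ] F [-0.   3.1  5.2] gap 24.4 gf 29.6 q [-0.5   0.75  1.53  0.    0.86  1.32]
r 0.1131 lever 0.353 tool 0.351 Ftool [-0.8 -3.  -5.2]
```

Going well: the radial force is small and the tangential force is about 3 N, which matches the return spring. I'm continuing the swing.

Call:
send_rows(commands="12 -.004 .2 0 .5;12 -.004 .2 0 .5;12 -.004 .2 0 .5;12 -.004 .2 0 .5;12 -.004 .2 0 .5;12 -.004 .2 0 .5;12 -.004 .2 0 .5;12 -.004 .2 0 .5;12 -.004 .2 0 .5;12 -.004 .2 0 .5;12 -.004 .2 0 .5;12 -.004 .2 0 .5;12 -.004 .2 0 .5;12 -.004 .2 0 .5;12 -.004 .2 0 .5;12 0 0 0 0;12 0 0 0 0")

```text
t: 16.25
tcp_pos: [0.5706, -0.2511, 0.0733]
tool_rot: [0.926, -0.378, 0.0, -0.001]
force: [1.3, 5.3, 5.0]
finger_gap: 0.281
gripper_force: 29.7
```

```bash
python3 -c "
from h import *
lev()"
```

```text
t 16.25 tcp [ 0.5706 -0.2511  0.0733] yaw -0.7756 z [ 0.001  0.002 -1.   ] F [1.3 5.3 5. ] gap 24.0 gf 29.7 q [-0.59  0.74  1.56  0.    0.84  1.75]
r 0.113 lever 0.876 tool 0.876 Ftool [-2.8 -4.7 -5. ]
```

Call:
send_rows(commands="12 -.012 .2 0 .5;12 -.012 .2 0 .5;12 -.012 .2 0 .5;12 -.008 .2 0 .5;12 -.008 .2 0 .5;12 -.004 .2 0 .5;12 -.004 .2 0 .5;12 -.004 .2 0 .5;12 -.004 .2 0 .5;12 -.004 .2 0 .5;12 -.004 .2 0 .5;12 -.004 .2 0 .5;12 -.004 .2 0 .5;12 -.004 .2 0 .5;12 -.004 .2 0 .5;12 -.004 .2 0 .5;12 -.004 .2 0 .5;12 0 0 0 0;12 0 0 0 0")

```text
t: 17.83
tcp_pos: [0.5123, -0.2825, 0.0732]
tool_rot: [0.774, -0.633, 0.001, -0.002]
force: [4.5, 6.2, 5.6]
finger_gap: 0.285
gripper_force: 29.7
```

```bash
python3 -c "
from h import *
lev()"
```

```text
t 17.83 tcp [ 0.5123 -0.2825  0.0732] yaw -1.37 z [ 0.003  0.002 -1.   ] F [4.5 6.2 5.6] gap 24.3 gf 29.7 q [-0.7   0.71  1.66  0.    0.77  2.24]
r 0.1127 lever 1.472 tool 1.47 Ftool [-5.2 -5.7 -5.5]
```

Call:
send_rows(commands="12 -.012 .19 0 .48;12 -.012 .19 0 .48;12 -.012 .19 0 .48;12 0 0 0 0;12 0 0 0 0;12 0 0 0 0;12 0 0 0 0")

```text
t: 18.42
tcp_pos: [0.5013, -0.2841, 0.0732]
tool_rot: [0.742, -0.671, 0.001, -0.002]
force: [4.3, 4.4, 4.5]
finger_gap: 0.282
gripper_force: 29.6
```

```bash
python3 -c "
from h import *
lev()
t=snap('top','t6.png');s=snap('side','s6.png');w=snap('wrist','w6.png')
a=cv2.imread('pics/t6.png')[160:280,250:400];b=cv2.imread('pics/s6.png')[110:230,230:350];w=cv2.imread('pics/w6.png')
cv2.imwrite('pics/m6.png',np.vstack([np.hstack([cv2.resize(a,(400,320)),cv2.resize(b,(320,320))]),np.hstack([cv2.resize(w,(373,280)),np.zeros((280,347,3),np.uint8)])]))
"
```

```text
t 18.42 tcp [ 0.5013 -0.2841  0.0732] yaw -1.47 z [ 0.004  0.001 -1.   ] F [4.3 4.4 4.5] gap 24.1 gf 29.6 q [-0.71  0.7   1.68  0.    0.76  2.33]
r 0.1127 lever 1.57 tool 1.57 Ftool [-3.9 -4.7 -4.4]
```

View pics/m6.png

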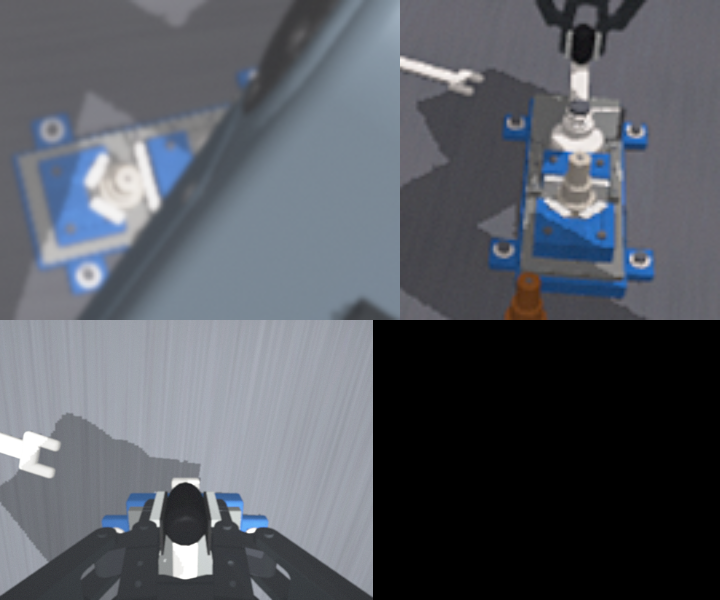

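The pictures show the shaft upright in the V, with the jaw plate against it at top crop (150,175). The lever is in line with the vise and still held. I'm handing in.

```bash
python3 -c "
from station import sign_off
print(sign_off())"
```

```text
the job is handed in; nothing more can be done
None
```

The stepped shaft stands upright in the V with the jaw plate against it, and the gripper is still holding the cam lever at highest lift (about 1.57 rad by my measurement); I handed the job in at about 18.5 s, and no verdict came back.

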